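# Peel a stuck chip tray and show its underside to the inspection scope

## Robot

A 6-joint arm with a two-finger parallel gripper is mounted at the origin on the work surface. World frame = base frame: x ahead of the robot, y to its left, z up, the work surface at z = 0. Lengths are in mm, angles in rad, forces in N, time in s.
With the tool pointing down it reaches from about 350 to 975 mm from the base axis. Payload 7.1 kg.
Tool frame: the origin (TCP) lies at the very end of the fingers, on their centre line; the grasp point (between the pads) lies ctrl.hold_point_z behind it (ctrl.hold_point_z is the distance from the TCP to the grasp point, in mm); z points along the fingers, y is the line along which they close (so a half turn about z gives the same grasp; the last joint's range is limited). The gripper opens to 88 mm and grips with 3 to 60 N. Pads are 20 mm wide; open, the fingers measure 115 mm over their backs; the gripper's body (75 mm by 178 mm) begins 61 mm behind the grasp point.
Start: joints at [-1.258, 0.423, 1.63, -0, 1.089, -0.019], TCP at [203.608, -590.888, 222.675] pointing down, gripper open.
Joint ranges: [-3, 3], [-0.9, 2.11], [0.09, 2.58], [-1.31, 4.45], [0.11, 2.69], [-2.54, 2.54]. Speed limits (rad/s): [2.39, 2.39, 3.01, 3.14, 3.14, 3.14].

## Interface

Orientations are given as a rotation vector (axis times angle).
In Python, from workcell import ctrl gives the robot as it stands. The module is installed in compiled form; this text tells all that it offers.
- The arm moves only by the shell command python3 -m creep 'ROWS'. ROWS is JSON, a list of rows, each an object with "translation": the shift along the tool's x, y, z in mm, a list of three; "angular": the turn, a rotation vector about the tool's x, y, z in rad, a list of three; "jaw": the opening, from 0 (shut) to 1 (fully open). A call has exactly 8 rows; each row is the pose to reach, as a shift and turn from the pose commanded when the call began, along the tool's axes at that moment; what a row does not reach only later rows make up. A row lasts 1/8 s, in which the tool goes at most 62.5 mm and 10.7 degrees, less where a joint would pass 70% of its speed; a pose out of reach is approached as far as the arm can. A call with a gripper value outside its range is refused whole. The fingers move at their own pace and stop on an object; the grip force is fixed at half the most. Time passes only in rows, so rows that repeat a pose let the fingers close, or fill a call up. It gives the time, the measured TCP pose, the force, the opening and the grip force at its end, in the units of the state.
- ctrl.get_obs(): the state, without advancing time (a new reading comes with each control period).
- ctrl.get_image(name): name is "side" or "top"; returns the picture (480x640x3 uint8, red, green, blue); there is no depth.
- ctrl.camera_info(name): a dict with "camera_matrix" (3x3 intrinsics, pixels), "distortion" ([k1, k2, p1, p2, k3] as OpenCV has them; the pictures are not rectified), "world_from_camera" (4x4, takes a point from camera to world coordinates). Camera axes: x right, y up, looking along -z (the intrinsics and any distortion apply to the point x, -y, -z); pixel columns grow to the right and rows downward; lengths in mm; the calibration is good to about 2 mm. A picture is of the moment at which its call begins. camera_info takes no time and is no camera call.
- ctrl.close_job(): hands the job in; it is judged then, once.
Trained networks look in the newest picture that a camera, given by its name, has taken for a name from the list of things; names that differ only in an ending like _2 or _b are one class to them, and where a whole thing is asked for, a point or a joint stands for the part that bears it (a point fixed in the world has none). Each returns a list of dicts, best first, with "score" (0 to 1); they miss things now and then, are a little off and sometimes report something else, mostly with a low value. They report only what shows in the picture. A call takes as long as a camera call. They do not tell look-alikes from the thing itself.
- ctrl.look_for(camera, label): "rect" ([left, top, right, bottom] in pixels, round what is visible of it).
The state is a dict: "t": time; "qpos": joint angles; "qvel": joint speeds; "joint_torque": joint torques, N m; "ee_pos": TCP position; "orientation": TCP orientation; "ft_force": force on the tool from outside, world axes, zero at the start; "moment": the same for the moment, N m; "width": finger opening in mm; "grasp_force": force on a finger pad.
Only numpy, scipy, OpenCV 4.12 (cv2) and the standard library are available. Lean on these libraries where they do the work, as an engineer would, in place of code of your own. Each camera call takes 0.05 s, during which the arm holds its last target. There are 200 camera calls.

## Task

First turn the scope's lens turret by its black handle until the blue-ringed lens clicks in at the yellow mark. Then peel the black chip tray out of the aluminium carrier whose clips it sticks in: take it by its orange tab and raise that corner first, tilting the tray while the opposite corner stays down, until it comes free. Finish still holding the tray by the tab, level and still, its middle above the blue lens and its underside about 6 cm over it; leave the bottle, the slide box and the mouse alone.

Things in the scene. Friction and masses are not known exactly. Their poses are not given: they have to be found in the camera images.
- turret (a joint): Angle (rad) of the scope's lens turret about its upright axis, growing anticlockwise seen from above, range -0.4 to 2.4. It clicks in at 0, 1.047 and 2.094 and always pulls towards the nearest of them (at most 0.4 N m, so about 4 N at the handle). It starts at 0, with the green-ringed lens at the yellow mark; at 1.047, one click anticlockwise, the blue-ringed lens is at the mark; at 2.094 the red-ringed one.
- turret_handle (a point): Centre of the grip of the turret's handle, an upright black round post 14 mm in diameter, its top 20 mm above this point, its foot 28 mm below, on an arm; it moves on a level circle of radius 108 mm about the turret's axis (scope). It is on the side of the turret opposite the blue lens.
- scope: White scope housing, fixed to the bench, 190 x 190 x 45 mm high; origin on the turret's axis at bench level. On it lies the dark turret disc (radius 75 mm, top 60 mm above the bench) with three upright lenses, tops 96 mm above the bench. Its x axis points from the turret's axis to the yellow mark; at turret angle 1.047 the handle lies on its -x side.
- view (a point): Viewing point, fixed to the housing: where the middle of the top of the blue-ringed lens is when that lens is clicked in at the yellow mark, 45 mm from the turret's axis along the housing's x, 96 mm above the bench. z up.
- carrier: Aluminium carrier plate, 140 x 140 x 20 mm, bolted to the bench; origin at the centre of its underside. The tray sits on its top face, 20 mm above the bench, within a rim 3 mm high with 1.5 mm of play all around. Four small sprung steel clips stand on its -y side (at x = -20 and 26 mm) and its -x side (at y = -20 and 26 mm), their lips over the tray's edge, up to 12 mm above that top face. Its axes are parallel to the tray's at the start.
- tray_tab (a point): Grip centre of the orange tab of the tray: an upright fin 10 mm thick, 24 mm long along the tray's diagonal, its top 14.5 mm above this point and its foot 17.5 mm below, on the tray's (-x, -y) corner, beyond the tray's edge: 88 mm from the tray's middle along the diagonal. Fingers close across its 10 mm, level and square to the diagonal. The point lies 26 mm above the tray's underside.
- tray_center (a point): Middle of the black chip tray (100 x 100 x 8 mm, about 90 g with its tab), half-way up its thickness, 4 mm above its underside; tray axes, z up. The four clips make it stick: each holds it down with up to about 2 N and lets go when the tray's edge there has risen some 3 to 10 mm. Tilting the tray slowly by about 0.26 rad about the corner opposite the tab frees them one after another.
- tray_corner (a point): Underside of the tray at the corner with the tab, (-50, -50) mm from its middle.
- tray_tail (a point): Underside of the tray at the corner opposite the tab, (+50, +50) mm from its middle.
- resist: Bystander: brown bottle, 52 mm in diameter, 100 mm high; origin at the centre of its underside.
- slidebox: Bystander: clear slide box 75 x 110 x 26 mm; origin at the centre of its underside.
- mouse: Bystander: grey cordless mouse 105 x 58 x 32 mm; origin at the centre of its underside.
Not all that is in view belongs to the job. What is meant by the part that bears tray_tab is not turquoise, and is the smaller of those in its own colour. Several things have the shape of the carrier; the one meant has the colours described above.

How it is judged (in metres and radians):
On the way, in this order (a step that is already met when the one before it is completed fails the run):
1. the turret is clicked in with the blue lens at the mark, the tray still down (value of joint turret between 0.987 and 1.107 rad and velocity of joint turret between -0.05 and 0.05 rad/s and z of tray_corner in the frame of carrier below 0.025 m), for 0.3 s.
2. the tab's corner is raised more than 12 mm off the carrier's top while the opposite corner is still within 6 mm of it (z of tray_corner in the frame of carrier above 0.032 m and z of tray_tail in the frame of carrier below 0.026 m and horizontal distance between tray_tail and carrier below 0.085 m), for 0.1 s.
At the end, for the whole second after the job is handed in: Turret within 0.06 rad of the blue click; tray held in the fingers, clear of the carrier, its middle within 20 mm level of the viewing point, underside 35 to 90 mm over the lens, within 0.2 rad of level, under 0.03 m/s (value of joint turret between 0.987 and 1.107 rad and horizontal distance between tray_center and view below 0.02 m and z of tray_center in the frame of view between 0.039 and 0.094 m and angle between tray_center's own z axis and vertical below 0.2 rad and linear speed of tray below 0.03 m/s and contact force between tray and the fingers above 1 N and contact force between tray and carrier below 0.1 N); the arm keeps its last pose, push and grip.
It fails at once if a bystander is pushed by more than 30 mm or knocked over (distance of any of resist, slidebox, mouse from where it was at the start of the episode above 0.03 m or angle between resist's own z axis and vertical above 0.5 rad).
It also fails if it takes over 64 s, if anything falls off the work surface, if the arm or the gripper's body presses on something with over 40 N, if the wrist force passes 120 N, or if a joint passes its speed limit or range.

## Working session

There is one attempt and no reset: what is moved stays moved. The work goes in short steps, Python scripts to look and compute and a shell command to move; the robot and the scene stay as the last step left them, time stands still between calls to the robot, and variables do not carry over. Pictures are saved under pics/ and viewed, at most 10 in all, crops included, and the job is handed in when it is done.

```bash
mkdir -p pics; cat > h.py <<'E'
import numpy as np, cv2
from workcell import ctrl
from scipy.spatial.transform import Rotation as R
def ray(cam,px):
    c=ctrl.camera_info(cam);K=np.array(c["camera_matrix"]);D=np.array(c["distortion"]);T=np.array(c["world_from_camera"])
    u=cv2.undistortPoints(np.array([[px]],float),K,D)[0,0]
    return T[:3,3],T[:3,:3]@np.array([u[0],-u[1],-1])
def at(cam,px,z):
    o,d=ray(cam,px); return o+d*(z-o[2])/d[2]
def proj(cam,p):
    c=ctrl.camera_info(cam);K=np.array(c["camera_matrix"]);D=np.array(c["distortion"]);T=np.array(c["world_from_camera"])
    q=T[:3,:3].T@(np.array(p,float)-T[:3,3]);q=np.array([q[0],-q[1],-q[2]])
    return cv2.projectPoints(q[None],np.zeros(3),np.zeros(3),K,D)[0][0,0]
def tri(pa,pb):
    o1,d1=ray("top",pa);o2,d2=ray("side",pb)
    s=np.linalg.lstsq(np.c_[d1,-d2],o2-o1,rcond=None)[0]
    a,b=o1+s[0]*d1,o2+s[1]*d2; return (a+b)/2,np.linalg.norm(a-b)
def rel(p,rot=None):
    "shift (tool axes) from the present measured pose to world TCP p"
    s=ctrl.get_obs();r=R.from_rotvec(s["orientation"]);return r.inv().apply(np.array(p)-s["ee_pos"])
def save(cam,n):
    im=ctrl.get_image(cam);cv2.imwrite("pics/"+n+".png",im[:,:,::-1]);return im
E
python3 - <<'E'
from h import *
for c in("top","side"):
    save(c,c+"0"); print(c,ctrl.camera_info(c)["world_from_camera"])
    for n in("turret_handle","scope","carrier","tray_tab","tray_center","resist","slidebox","mouse"):
        print(n,[(np.round(r["rect"]).tolist(),round(r["score"],2)) for r in ctrl.look_for(c,n)[:5]])
s=ctrl.get_obs();print(s,ctrl.hold_point_z,R.from_rotvec(s["orientation"]).as_matrix().round(3))
E
```

```text
top [[-1.09110126e-02  9.94571936e-01 -1.03477603e-01  3.68347867e+02]
 [-9.99940442e-01 -1.08783630e-02  8.79882733e-04 -6.03342307e+01]
 [-2.50560259e-04  1.03481041e-01  9.94631395e-01  1.49275688e+03]
 [ 0.00000000e+00  0.00000000e+00  0.00000000e+00  1.00000000e+00]]
turret_handle [([177.0, 182.0, 247.0, 247.0], 0.7)]
scope [([170.0, 164.0, 264.0, 259.0], 0.96)]
carrier [([355.0, 202.0, 413.0, 259.0], 0.76), ([406.0, 299.0, 473.0, 369.0], 0.66)]
tray_tab [([365.0, 210.0, 420.0, 256.0], 0.95), ([425.0, 163.0, 486.0, 208.0], 0.87), ([271.0, 254.0, 350.0, 352.0], 0.72)]
tray_center [([426.0, 162.0, 489.0, 213.0], 0.93), ([270.0, 256.0, 351.0, 348.0], 0.8), ([364.0, 208.0, 419.0, 257.0], 0.68)]
resist [([318.0, 132.0, 334.0, 154.0], 0.98), ([465.0, 244.0, 490.0, 284.0], 0.23)]
slidebox [([361.0, 139.0, 405.0, 174.0], 0.78)]
mouse [([466.0, 247.0, 492.0, 288.0], 0.57)]
side [[-9.72599232e-01  1.03287830e-01 -2.08284320e-01  2.60940794e+02]
 [-2.30982103e-01 -5.31107239e-01  8.15213081e-01  9.77004562e+02]
 [-2.64197195e-02  8.40985567e-01  5.40412134e-01  7.77235028e+02]
 [ 0.0000000
[... 661 characters left out ...]
75e+00, -3.28050043e-05,
        1.08862308e+00, -1.89816033e-02]), 'qvel': array([-0.00115586,  0.00070484, -0.00086846,  0.00205148,  0.00110595,
       -0.00158786]), 'joint_torque': array([ 1.59158000e-03, -5.44557989e+01, -2.74048430e+01,  6.44214218e-02,
        1.68333203e-02, -9.36669920e-06]), 'ee_pos': array([ 203.59658932, -590.87804404,  222.67604559]), 'orientation': array([-3.09843245e+00, -5.18790327e-01,  5.27118940e-05]), 'ft_force': array([ 0.11893009, -0.02729681, -0.29236529]), 'moment': array([ 0.00632499, -0.00365284, -0.02675241]), 'grasp_force': 0.0, 'width': 87.62739548486762} 18.700000000000003 [[ 0.945  0.326 -0.   ]
 [ 0.326 -0.945  0.   ]
 [-0.    -0.    -1.   ]]
```

View pics/top0.png

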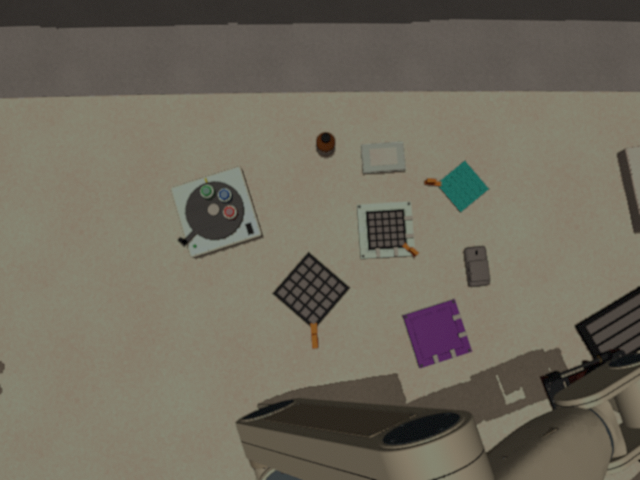

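View pics/side0.png

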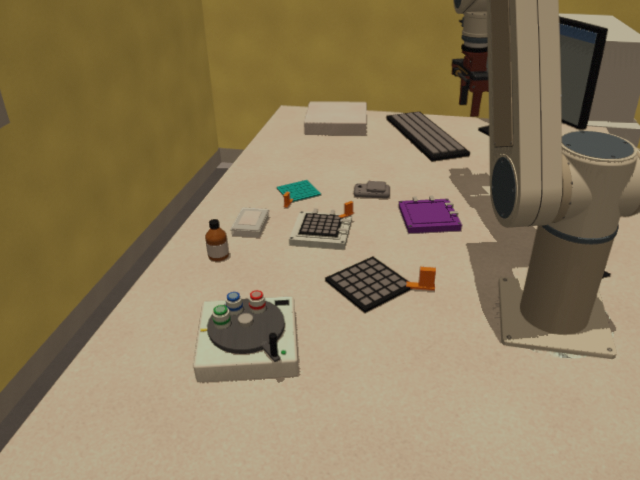

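The top view shows the scope at (215,210) with its handle at (184,240). The real carrier and black tray are at (386,230) with the tab at (411,250). The purple carrier, turquoise tray and larger black tray are decoys. Next I'll look at zoomed crops.

```bash
python3 - <<'E'
import cv2,numpy as np
t=cv2.imread("pics/top0.png");s=cv2.imread("pics/side0.png")
f=lambda im,x,y:cv2.resize(im[y:y+75,x:x+100],(400,300),interpolation=cv2.INTER_CUBIC)
g=lambda im,x,y:cv2.resize(im[y:y+75,x:x+100],(400,300),interpolation=cv2.INTER_CUBIC)
a=cv2.resize(t[162:262,168:268],(400,400),interpolation=cv2.INTER_CUBIC)
b=cv2.resize(t[197:263,352:424],(400,367),interpolation=cv2.INTER_CUBIC);b=cv2.copyMakeBorder(b,0,33,0,0,0)
c=cv2.resize(s[200:250,285:365],(400,250)[:2])[:200];d=cv2.resize(s[285:385,190:300],(400,364))[:200]
d=cv2.resize(s[285:385,190:300],(220,200));d=cv2.copyMakeBorder(d,0,0,0,180,0)
cv2.imwrite("pics/z.png",np.vstack([np.hstack([a,b]),np.hstack([d,c])]))
E
```

```text
(no output)
```

View pics/z.png

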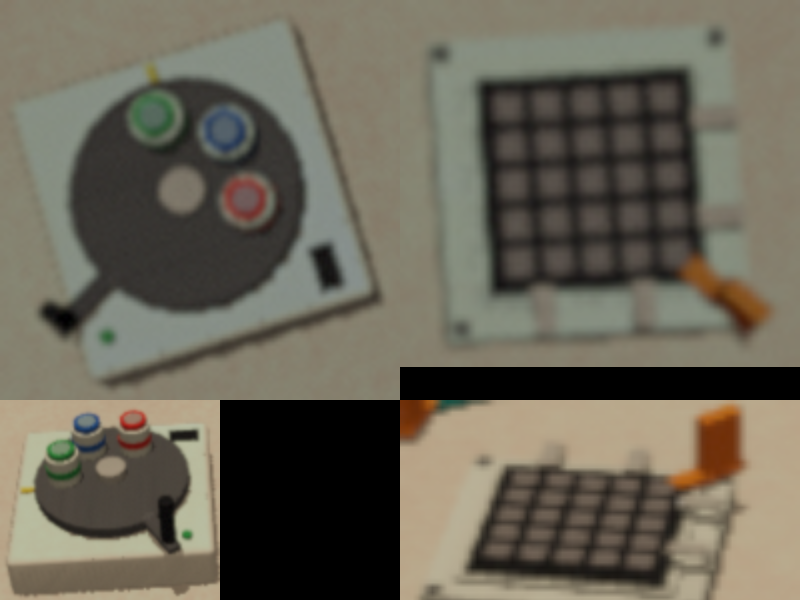

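```bash
python3 - <<'E'
from h import *
A=lambda x,y:(168+x/4-.4,162+y/4-.4)
k=72/400
B=lambda x,y:(352+(x-400)*k-.4,197+y*k-.4)
for p in[(15,104),(290,20),(378,295),(100,382)]: print("corner",at("top",A(*p),45).round(1))
print("disc",at("top",A(188,194),58).round(1),"hub",at("top",A(181,190),62).round(1),"mark",at("top",A(152,74),45).round(1))
for n,p in dict(g=(155,117),b=(226,132),r=(247,200)).items(): print(n,at("top",A(*p),94).round(1))
for z in(60,80,100,110,120): print("handle",z,at("top",A(48,310),z).round(1),at("side",(273.5,335),z).round(1),at("top",A(66,322),z).round(1))
print("car corners",[at("top",B(*p),20).round(1).tolist() for p in[(432,32),(728,28),(745,328),(447,343)]])
print("car holes",[at("top",B(*p),20).round(1).tolist() for p in[(440,54),(715,38),(461,328)]])
print("tray corners",[at("top",B(*p),28).round(1).tolist() for p in[(478,80),(690,69),(703,280),(494,292)]])
S=lambda x,y:(285+x/5,200+(y-400)/5)
print("tab top",at("top",B(768,303),60.5).round(1),at("top",B(737,328),60.5).round(1),"side L/R",[at("side",S(*p),60.5).round(1).tolist() for p in[(299,417),(341,407)]])
E
```

```text
corner [655.5 319.8  45. ]
corner [707.7 143.9  45. ]
corner [530.2  87.5  45. ]
corner [477.  262.8  45. ]
disc [593.9 205.8  58. ] hub [595.9 209.5  62. ] mark [673.7 232.1  45. ]
g [636.5 220.   94. ]
b [626.5 176.   94. ]
r [584.1 162.8  94. ]
handle 60 [521.4 292.8  60. ] [533.8 230.3  60. ] [513.7 281.3  60. ]
handle 80 [519.2 287.8  80. ] [526.2 251.1  80. ] [511.7 276.6  80. ]
handle 100 [517.1 282.9 100. ] [518.6 271.9 100. ] [509.6 271.8 100. ]
handle 110 [516.  280.4 110. ] [514.7 282.3 110. ] [508.6 269.4 110. ]
handle 120 [515. 278. 120.] [510.9 292.7 120. ] [507.6 267.  120. ]
car corners [[615.9, -155.8, 20.0], [616.4, -293.6, 20.0], [476.5, -297.6, 20.0], [471.2, -160.2, 20.0]]
car holes [[605.6, -159.3, 20.0], [611.8, -287.4, 20.0], [478.0, -166.7, 20.0]]
tray corners [[592.0, -176.1, 28.0], [596.1, -274.2, 28.0], [498.2, -277.6, 28.0], [493.8, -181.6, 28.0]]
tab top [ 484.7 -301.8   60.5] [ 473.6 -287.5   60.5] side L/R [[496.3, -287.6, 60.5], [476.8, -302.2, 60.5]]
```

```bash
python3 -m creep '[{"translation":[48,-42,0],"angular":[0,0,-0.16],"jaw":1},{"translation":[96,-83,0],"angular":[0,0,-0.32],"jaw":1},{"translation":[144,-125,0],"angular":[0,0,-0.48],"jaw":1},{"translation":[192,-166,0],"angular":[0,0,-0.64],"jaw":1},{"translation":[240,-208,0],"angular":[0,0,-0.8],"jaw":1},{"translation":[288,-250,0],"angular":[0,0,-0.96],"jaw":1},{"translation":[336,-291,0],"angular":[0,0,-1.12],"jaw":1},{"translation":[384,-333,0],"angular":[0,0,-1.28],"jaw":1}]'
cat >> h.py <<'E'
def go(p,yaw=None):
    "tool-axis shift and turn about tool z to world TCP p with tool y at angle yaw(deg)"
    s=ctrl.get_obs();r=R.from_rotvec(s["orientation"]);M=r.as_matrix();y=np.degrees(np.arctan2(M[1,1],M[0,1]))
    print("pos",np.round(s["ee_pos"],1),"yaw",y.round(1),"F",np.round(s["ft_force"],1),"w",round(s["width"],1),"g",round(s["grasp_force"],1),"t",s["t"],"q",np.round(s["qpos"],2))
    print("shift",rel(p).round(1), "turn",None if yaw is None else round(-np.radians((yaw-y+180)%360-180),3))
E
python3 -c "
from h import *
go([514,278,160],77)"
```

```text
t: 1.9
ee_pos: [455.0, -156.4, 223.1]
orientation: [2.169, 2.271, 0.001]
ft_force: [0.1, 0.3, -0.0]
width: 88.0
grasp_force: 0.0
pos [ 455.  -156.4  223.1] yaw 2.6 F [ 0.1  0.3 -0. ] w 88.0 g 0.0 t 1.9 q [-0.36  0.21  1.94 -0.    0.99 -0.4 ]
shift [431.2  78.9  62.9] turn -1.298
```

```bash
python3 -m creep '[{"translation":[54,10,0],"angular":[0,0,-0.16],"jaw":1},{"translation":[108,20,0],"angular":[0,0,-0.32],"jaw":1},{"translation":[162,30,0],"angular":[0,0,-0.48],"jaw":1},{"translation":[216,40,10],"angular":[0,0,-0.65],"jaw":1},{"translation":[270,50,20],"angular":[0,0,-0.81],"jaw":1},{"translation":[324,60,40],"angular":[0,0,-0.97],"jaw":1},{"translation":[378,70,50],"angular":[0,0,-1.13],"jaw":1},{"translation":[426,79,63],"angular":[0,0,-1.3],"jaw":1}]'
python3 - <<'E'
from h import *
im=save("top","t1");im2=save("side","s1")
a=cv2.resize(im[160:280,160:280],(400,400));b=cv2.resize(im2[225:385,170:330],(400,400))
cv2.imwrite("pics/z1.png",np.hstack([a,b])[:,:,::-1])
go([514,278,76],77)
s=ctrl.get_obs()["ee_pos"];print(proj("top",s),proj("side",s))
E
```

```text
t: 2.9
ee_pos: [515.8, 272.9, 159.5]
orientation: [0.351, 3.121, 0.001]
ft_force: [0.7, -0.9, -0.2]
width: 87.9
grasp_force: 0.0
pos [515.6 274.6 158.5] yaw 77.2 F [-0.5 -0.7 -0.6] w 87.7 g 0.0 t 3.0 q [ 0.47  0.44  1.77  0.    0.93 -0.88]
shift [ 2.3  2.9 82.5] turn 0.004
[177.02379733 237.09380967] [272.44049085 310.58029528]
```

View pics/z1.png

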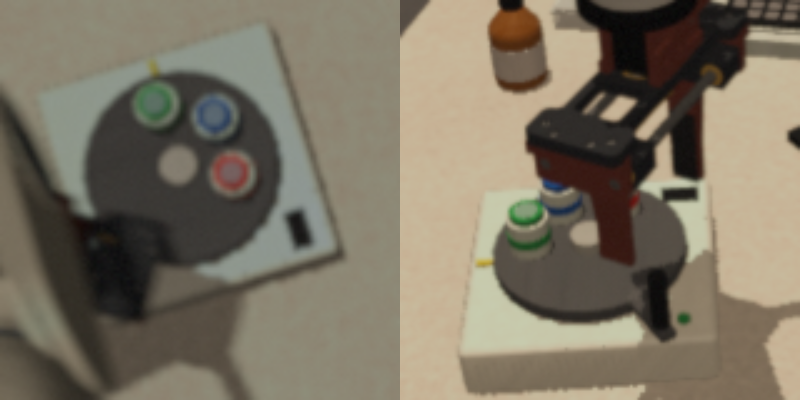

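```bash
python3 -m creep '[{"translation":[2,1,20],"angular":[0,0,0],"jaw":1},{"translation":[2,1,45],"angular":[0,0,0],"jaw":1},{"translation":[2,1,65],"angular":[0,0,0],"jaw":1},{"translation":[2,1,82],"angular":[0,0,0],"jaw":1},{"translation":[2,1,82],"angular":[0,0,0],"jaw":0.5},{"translation":[2,1,82],"angular":[0,0,0],"jaw":0},{"translation":[2,1,82],"angular":[0,0,0],"jaw":0},{"translation":[2,1,82],"angular":[0,0,0],"jaw":0}]'
python3 - <<'E'
from h import *
c=np.array([593.5,205])
o=ctrl.get_obs()["ee_pos"];d=o[:2]-c;print("r",np.hypot(*d),"ang",np.degrees(np.arctan2(d[1],d[0])))
a=np.radians(137.3)
for k in list(np.arange(7.5,61,7.5))+[62,64]:
    b=a+np.radians(k);p=c+108*np.array([np.cos(b),np.sin(b)]);print(k,p.round(1),rel([*p,o[2]]).round(0))
go(o)
E
```

```text
t: 4.0
ee_pos: [514.2, 272.4, 78.3]
orientation: [0.36, 3.12, 0.001]
ft_force: [0.7, -1.1, 0.9]
width: 51.3
grasp_force: 0.0
r 104.0558499617524 ang 139.65126914132534
7.5 [505.2 267.3] [ 8. -7. -0.]
15.0 [497.9 255.2] [ 12. -20.  -0.]
22.5 [492.1 242.3] [ 15. -34.  -0.]
30.0 [488.1 228.7] [ 15. -48.  -0.]
37.5 [485.9 214.8] [ 14. -63.  -0.]
45.0 [485.6 200.7] [ 12. -76.  -0.]
52.5 [487.1 186.6] [  7. -90.  -0.]
60.0 [490.4 172.9] [   1. -102.   -0.]
62 [491.6 169.3] [  -1. -106.   -0.]
64 [492.9 165.8] [  -4. -109.   -0.]
pos [514.2 272.4  78.3] yaw 76.8 F [ 0.7 -1.1  0.9] w 51.3 g 0.0 t 4.0 q [ 0.47  0.56  1.81  0.    0.77 -0.87]
shift [0. 0. 0.] turn None
```

```bash
python3 -m creep '[{"translation":[0,3,2],"angular":[0,0,0],"jaw":0},{"translation":[0,3,2],"angular":[0,0,0],"jaw":0},{"translation":[0,3,2],"angular":[0,0,0],"jaw":0},{"translation":[0,3,2],"angular":[0,0,0],"jaw":0},{"translation":[0,3,2],"angular":[0,0,0],"jaw":0},{"translation":[0,3,2],"angular":[0,0,0],"jaw":0},{"translation":[0,3,2],"angular":[0,0,0],"jaw":0},{"translation":[0,3,2],"angular":[0,0,0],"jaw":0}]'
python3 - <<'E'
from h import *
c=np.array([593.5,205])
o=ctrl.get_obs()["ee_pos"];d=o[:2]-c;print("r",np.hypot(*d),"ang",np.degrees(np.arctan2(d[1],d[0])))
a=np.radians(137.3);p0=c+108*np.array([np.cos(a),np.sin(a)])
for k in list(np.arange(7.5,61,7.5))+[62,64]:
    b=a+np.radians(k);p=c+108*np.array([np.cos(b),np.sin(b)])-p0;print(k,rel([*(o[:2]+p),o[2]]).round(0))
go(o)
E
```

```text
t: 5.0
ee_pos: [514.2, 275.2, 75.7]
orientation: [-0.36, -3.12, -0.0]
ft_force: [-3.2, 3.8, 0.8]
width: 13.5
grasp_force: 30.0
r 105.92427138418464 ang 138.4604760268696
7.5 [  6. -13.   0.]
15.0 [ 11. -26.   0.]
22.5 [ 13. -40.   0.]
30.0 [ 14. -54.   0.]
37.5 [ 13. -68.   0.]
45.0 [ 10. -82.   0.]
52.5 [  5. -95.  -0.]
60.0 [  -1. -108.   -0.]
62 [  -3. -111.   -0.]
64 [  -5. -114.   -0.]
pos [514.2 275.2  75.7] yaw 76.8 F [-3.2  3.8  0.8] w 13.5 g 30.0 t 5.0 q [ 0.47  0.57  1.81  0.    0.77 -0.87]
shift [0. 0. 0.] turn None
```

```bash
python3 -m creep '[{"translation":[6,-13,0],"angular":[0,0,0],"jaw":0},{"translation":[11,-26,0],"angular":[0,0,0],"jaw":0},{"translation":[13,-40,0],"angular":[0,0,0],"jaw":0},{"translation":[14,-54,0],"angular":[0,0,0],"jaw":0},{"translation":[13,-68,0],"angular":[0,0,0],"jaw":0},{"translation":[10,-82,0],"angular":[0,0,0],"jaw":0},{"translation":[5,-95,0],"angular":[0,0,0],"jaw":0},{"translation":[-1,-108,0],"angular":[0,0,0],"jaw":0}]'
python3 -c "
from h import *
go([490.4,172.9,75])"
```

```text
t: 6.0
ee_pos: [491.1, 168.8, 75.6]
orientation: [0.361, 3.121, 0.0]
ft_force: [0.3, 4.1, -4.5]
width: 13.5
grasp_force: 30.0
pos [491.1 168.8  75.6] yaw 76.8 F [ 0.3  4.1 -4.5] w 13.5 g 30.0 t 6.0 q [ 0.31  0.5   1.95  0.    0.69 -1.03]
shift [1.7 3.8 0.6] turn None
```

```bash
python3 -m creep '[{"translation":[1,2,0],"angular":[0,0,0],"jaw":0},{"translation":[1,2,0],"angular":[0,0,0],"jaw":1},{"translation":[1,2,0],"angular":[0,0,0],"jaw":1},{"translation":[1,2,0],"angular":[0,0,0],"jaw":1},{"translation":[1,2,0],"angular":[0,0,0],"jaw":1},{"translation":[1,2,0],"angular":[0,0,0],"jaw":1},{"translation":[1,2,-50],"angular":[0,0,0],"jaw":1},{"translation":[1,2,-110],"angular":[0,0,0],"jaw":1}]'
python3 - <<'E'
from h import *
go([484,-293,180],-42.6); go([484,-293,180],137.4)
E
```

```text
t: 7.0
ee_pos: [489.4, 171.6, 185.8]
orientation: [-0.36, -3.118, 0.002]
ft_force: [0.8, 0.3, 0.1]
width: 79.7
grasp_force: 0.0
pos [489.4 171.6 185.8] yaw 76.8 F [0.8 0.3 0.1] w 79.7 g 0.0 t 7.0 q [ 0.31  0.32  1.89 -0.    0.93 -1.03]
shift [-100.6 -453.6    6.3] turn 2.085
pos [489.4 171.6 185.8] yaw 76.8 F [0.8 0.3 0.1] w 79.7 g 0.0 t 7.0 q [ 0.31  0.32  1.89 -0.    0.93 -1.03]
shift [-100.6 -453.6    6.3] turn -1.057
```

```bash
python3 -m creep '[{"translation":[-10,-45,0],"angular":[0,0,0.17],"jaw":1},{"translation":[-20,-90,0],"angular":[0,0,0.34],"jaw":1},{"translation":[-30,-135,0],"angular":[0,0,0.51],"jaw":1},{"translation":[-40,-180,0],"angular":[0,0,0.68],"jaw":1},{"translation":[-50,-225,0],"angular":[0,0,0.85],"jaw":1},{"translation":[-60,-270,0],"angular":[0,0,1.02],"jaw":1},{"translation":[-70,-315,0],"angular":[0,0,1.19],"jaw":1},{"translation":[-80,-360,0],"angular":[0,0,1.36],"jaw":1}]'
python3 - <<'E'
from h import *
im=save("top","t2");cv2.imwrite("pics/z2.png",cv2.resize(im[140:280,150:440],(800,386))[:,:,::-1])
go([484,-293,140],-42.6)
E
```

```text
t: 8.0
ee_pos: [486.0, -198.4, 185.8]
orientation: [2.249, 2.194, 0.0]
ft_force: [0.1, 0.4, 0.3]
width: 87.8
grasp_force: 0.0
pos [ 486.7 -202.8  186. ] yaw -1.9 F [ 0.6 -3.8  0.5] w 87.9 g 0.0 t 8.05 q [-0.42  0.33  1.88 -0.    0.93 -0.38]
shift [-90.2   0.2  46.3] turn 0.711
```

View pics/z2.png

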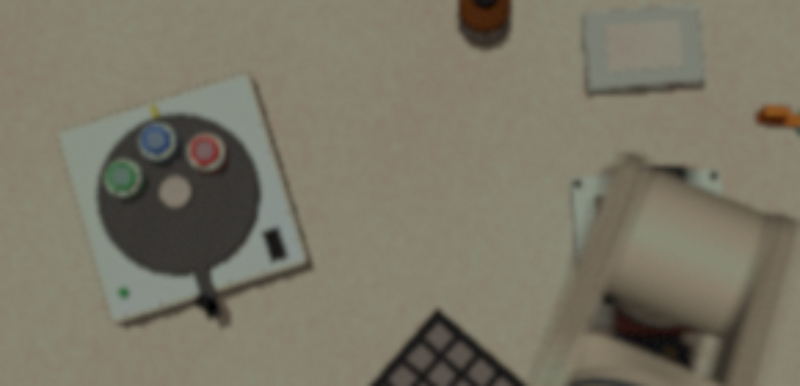

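Blue lens is now at the mark (crop (157,139)). Next is the tab.

```bash
python3 -m creep '[{"translation":[-30,0,10],"angular":[0,0,0.17],"jaw":1},{"translation":[-60,0,20],"angular":[0,0,0.34],"jaw":1},{"translation":[-90,0,40],"angular":[0,0,0.51],"jaw":1},{"translation":[-91,0,60],"angular":[0,0,0.711],"jaw":1},{"translation":[-91,0,70],"angular":[0,0,0.711],"jaw":1},{"translation":[-91,0,76],"angular":[0,0,0.711],"jaw":0.7},{"translation":[-91,0,76],"angular":[0,0,0.711],"jaw":0.6},{"translation":[-91,0,76],"angular":[0,0,0.711],"jaw":0.6}]'
python3 - <<'E'
from h import *
print("lens",at("top",(206.9-.3,190.4-.3),95))
im=save("side","s3");cv2.imwrite("pics/z3.png",cv2.resize(im[150:260,270:416],(800,600),interpolation=cv2.INTER_CUBIC)[:,:,::-1])
go([484,-293,31],-42.6)
k=800/146;o=ctrl.get_obs()["ee_pos"]
for n,p in dict(tcp=o,tabtop=[484,-293,60.5],pt=[484,-293,46]).items(): print(n,(proj("side",p)-[270,150])*k)
E
```

```text
t: 9.05
ee_pos: [485.0, -287.8, 110.3]
orientation: [2.866, 1.284, 0.001]
ft_force: [-0.1, 0.2, -0.5]
width: 61.6
grasp_force: 0.0
lens [638.12524519 219.1770913   95.        ]
pos [ 485.  -287.9  110.4] yaw -41.8 F [ 0.3  0.2 -0.7] w 57.5 g 0.0 t 9.1 q [-0.56  0.49  1.84  0.    0.81  0.17]
shift [-4.5  2.6 79.4] turn 0.015
tcp [434.3442413  200.59387737]
tabtop [437.56289086 289.53780053]
pt [437.31865107 316.18622055]
```

View pics/z3.png

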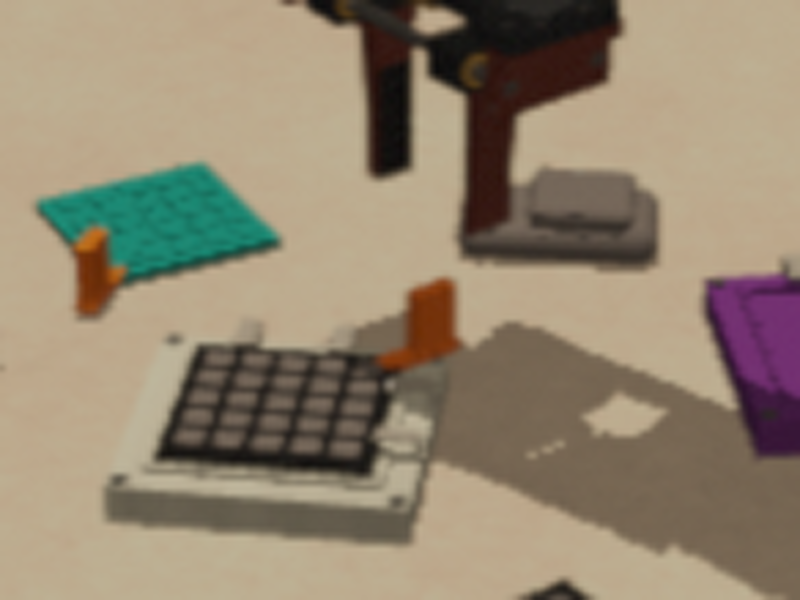

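```bash
python3 -m creep '[{"translation":[-4,3,20],"angular":[0,0,0.015],"jaw":0.6},{"translation":[-4,3,40],"angular":[0,0,0.015],"jaw":0.6},{"translation":[-4,3,60],"angular":[0,0,0.015],"jaw":0.6},{"translation":[-4,3,75],"angular":[0,0,0.015],"jaw":0.6},{"translation":[-4,3,80],"angular":[0,0,0.015],"jaw":0.3},{"translation":[-4,3,80],"angular":[0,0,0.015],"jaw":0.15},{"translation":[-4,3,80],"angular":[0,0,0.015],"jaw":0},{"translation":[-4,3,80],"angular":[0,0,0.015],"jaw":0}]'
python3 -m creep '[{"translation":[0,0,0],"angular":[0,0,0],"jaw":0},{"translation":[0,0,0],"angular":[0,0,0],"jaw":0},{"translation":[0,0,0],"angular":[0,0,0],"jaw":0},{"translation":[0,0,0],"angular":[0,0,0],"jaw":0},{"translation":[0,0,0],"angular":[0,0,0],"jaw":0},{"translation":[0,0,0],"angular":[0,0,0],"jaw":0},{"translation":[0,0,0],"angular":[0,0,0],"jaw":0},{"translation":[0,0,0],"angular":[0,0,0],"jaw":0}]'
python3 - <<'E'
from h import *
s=ctrl.get_obs();r=R.from_rotvec(s["orientation"]);print(r.as_matrix().round(3))
d=np.radians(47.4);u=np.array([np.cos(d),np.sin(d),0])   # tab -> tail
tab=np.array([*s["ee_pos"][:2],s["ee_pos"][2]])
piv=np.array([*(s["ee_pos"][:2]+u[:2]*158.7),20.])
print("piv",piv)
ax=np.cross([0,0,1],u)  # rotation raising the tab side
for a in np.arange(.04,.41,.04):
    Q=R.from_rotvec(ax*a)
    p=piv+Q.apply(s["ee_pos"]-piv); print(round(a,2),(p-s["ee_pos"]).round(1),rel(p).round(1),(r.inv()*Q*r).as_rotvec().round(3))
go(s["ee_pos"])
E
```

```text
t: 10.1
ee_pos: [484.5, -293.1, 30.3]
orientation: [2.877, 1.26, 0.001]
ft_force: [-1.0, -1.4, -0.5]
width: 16.0
grasp_force: 0.0
t: 11.1
ee_pos: [484.9, -293.4, 30.2]
orientation: [2.876, 1.26, 0.002]
ft_force: [2.0, -1.2, 5.6]
width: 10.0
grasp_force: 30.0
[[ 0.678  0.735  0.002]
 [ 0.735 -0.678 -0.001]
 [ 0.     0.002 -1.   ]]
piv [ 592.28260966 -176.54364174   20.        ]
0.04 [0.4 0.4 6.3] [ 0.5  0.  -6.3] [-0.   -0.04 -0.  ]
0.08 [ 0.9  1.  12.6] [  1.3   0.  -12.6] [-0.   -0.08 -0.  ]
0.12 [ 1.6  1.7 18.9] [  2.4   0.  -18.9] [-0.   -0.12 -0.  ]
0.16 [ 2.5  2.7 25.2] [  3.7   0.  -25.2] [-0.   -0.16 -0.  ]
0.2 [ 3.5  3.8 31.3] [  5.2   0.  -31.3] [-0.  -0.2 -0. ]
0.24 [ 4.7  5.1 37.4] [  7.    0.1 -37.4] [-0.   -0.24 -0.  ]
0.28 [ 6.1  6.6 43.5] [  9.    0.1 -43.5] [-0.    -0.28  -0.001]
0.32 [ 7.6  8.3 49.4] [ 11.3   0.1 -49.4] [-0.001 -0.32  -0.001]
0.36 [ 9.3 10.1 55.3] [ 13.8   0.1 -55.2] [-0.001 -0.36  -0.001]
0.4 [11.2 12.2 61. ] [ 16.5   0.1 -61. ] [-0.001 -0.4   -0.001]
pos [ 484.9 -293.4   30.2] yaw -42.7 F [ 2.  -1.2  5.6] w 10.0 g 30.0 t 11.1 q [-0.57  0.62  1.86  0.    0.66  0.18]
shift [0. 0. 0.] turn None
```

```bash
python3 -m creep '[{"translation":[0.3,0,-3.1],"angular":[0,-0.02,0],"jaw":0},{"translation":[0.5,0,-6.3],"angular":[0,-0.04,0],"jaw":0},{"translation":[0.9,0,-9.5],"angular":[0,-0.06,0],"jaw":0},{"translation":[1.3,0,-12.6],"angular":[0,-0.08,0],"jaw":0},{"translation":[1.8,0,-15.8],"angular":[0,-0.1,0],"jaw":0},{"translation":[2.4,0,-18.9],"angular":[0,-0.12,0],"jaw":0},{"translation":[3,0,-22],"angular":[0,-0.14,0],"jaw":0},{"translation":[3.7,0,-25.2],"angular":[0,-0.16,0],"jaw":0}]'
python3 - <<'E'
from h import *
s=ctrl.get_obs();r=R.from_rotvec(s["orientation"])
d=np.radians(47.4);u=np.array([np.cos(d),np.sin(d),0]);ax=np.cross([0,0,1],u)
piv=np.array([592.3,-176.5,20.])
for a in np.arange(.02,.17,.02):
    Q=R.from_rotvec(ax*a); p=piv+Q.apply(s["ee_pos"]-piv); print(round(a,2),rel(p).round(1))
go(s["ee_pos"]);print(r.as_matrix().round(3)[:,2],s["moment"])
im=save("side","s4");cv2.imwrite("pics/z4.png",cv2.resize(im[150:260,270:416],(800,600),interpolation=cv2.INTER_CUBIC)[:,:,::-1])
E
```

```text
t: 12.1
ee_pos: [486.2, -289.9, 55.1]
orientation: [2.811, 1.232, -0.228]
ft_force: [1.7, 0.4, -0.1]
width: 9.9
grasp_force: 30.0
0.02 [ 0.2 -0.  -3.2]
0.04 [ 0.5 -0.  -6.3]
0.06 [ 0.9 -0.  -9.5]
0.08 [  1.3  -0.  -12.7]
0.1 [  1.8  -0.  -15.8]
0.12 [  2.3  -0.  -19. ]
0.14 [  2.9  -0.  -22.1]
0.16 [  3.6  -0.  -25.2]
pos [ 486.2 -289.9   55.1] yaw -42.7 F [ 1.7  0.4 -0.1] w 9.9 g 30.0 t 12.1 q [-0.47  0.6   1.82 -0.22  0.77  0.44]
shift [0. 0. 0.] turn None
[-0.11  -0.118 -0.987] [ 0.16659897 -0.50621724 -0.16617785]
```

View pics/z4.png

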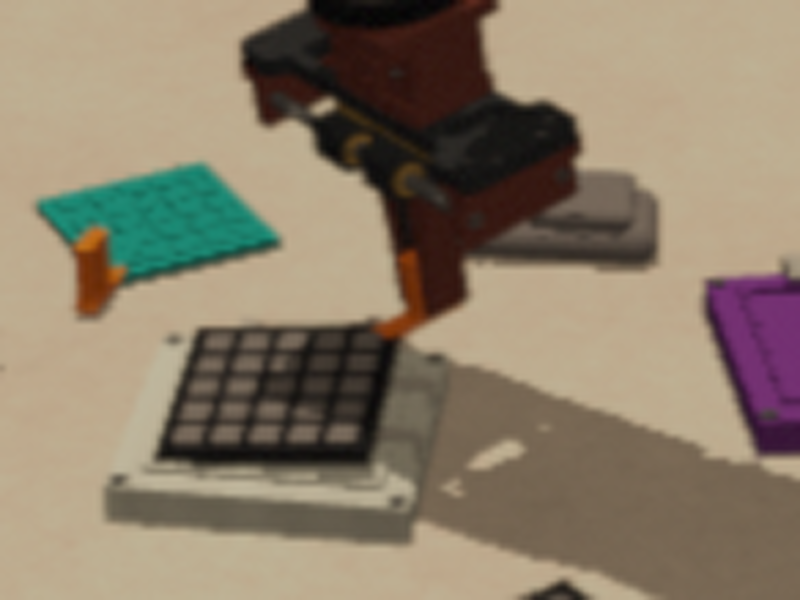

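Tray is tilting about its far corner as intended, with the tab corner well up. I'll continue the tilt.

```bash
python3 -m creep '[{"translation":[0.2,0,-3.2],"angular":[0,-0.02,0],"jaw":0},{"translation":[0.5,0,-6.3],"angular":[0,-0.04,0],"jaw":0},{"translation":[0.9,0,-9.5],"angular":[0,-0.06,0],"jaw":0},{"translation":[1.3,0,-12.7],"angular":[0,-0.08,0],"jaw":0},{"translation":[1.8,0,-15.8],"angular":[0,-0.1,0],"jaw":0},{"translation":[2.3,0,-19],"angular":[0,-0.12,0],"jaw":0},{"translation":[2.9,0,-22.1],"angular":[0,-0.14,0],"jaw":0},{"translation":[3.6,0,-25.2],"angular":[0,-0.16,0],"jaw":0}]'
python3 - <<'E'
from h import *
s=ctrl.get_obs();r=R.from_rotvec(s["orientation"])
print("up 100:",rel(s["ee_pos"]+[0,0,130]).round(1))
M=r.as_matrix();print(M.round(3))
# target: vertical tool, same yaw
d=np.radians(-42.6);y=np.array([np.cos(d),np.sin(d),0]);z=np.array([0,0,-1.]);x=np.cross(y,z)
print((r.inv()*R.from_matrix(np.c_[x,y,z])).as_rotvec().round(3));go(s["ee_pos"])
E
```

```text
t: 13.15
ee_pos: [491.6, -284.6, 79.4]
orientation: [2.73, 1.196, -0.443]
ft_force: [-1.4, -2.6, 4.2]
width: 9.6
grasp_force: 30.0
up 100: [ -41.1   -0.  -123.3]
[[ 0.643  0.735 -0.214]
 [ 0.697 -0.678 -0.232]
 [-0.316 -0.    -0.949]]
[-0.     0.322 -0.001]
pos [ 491.6 -284.6   79.4] yaw -42.7 F [-1.4 -2.6  4.2] w 9.6 g 30.0 t 13.15 q [-0.38  0.6   1.78 -0.38  0.92  0.62]
shift [0. 0. 0.] turn None
```

```bash
python3 -m creep '[{"translation":[-4,0,-12],"angular":[0,0,0],"jaw":0},{"translation":[-10,0,-30],"angular":[0,0,0],"jaw":0},{"translation":[-18,0,-54],"angular":[0,0.03,0],"jaw":0},{"translation":[-25,0,-75],"angular":[0,0.09,0],"jaw":0},{"translation":[-32,0,-96],"angular":[0,0.15,0],"jaw":0},{"translation":[-37,0,-111],"angular":[0,0.21,0],"jaw":0},{"translation":[-41,0,-123],"angular":[0,0.27,0],"jaw":0},{"translation":[-41,0,-123],"angular":[0,0.322,0],"jaw":0}]'
python3 - <<'E'
from h import *
v=np.array([637,219])
for off in(0,20,40,50,60,70,90):  # tab direction angle = 227.4+turn
    b=np.radians(227.4+off);print(off,(v+88*np.array([np.cos(b),np.sin(b)])).round(1))
im=save("side","s5");cv2.imwrite("pics/z5.png",cv2.resize(im[60:280,220:513],(800,600),interpolation=cv2.INTER_CUBIC)[:,:,::-1])
go([560,176,205],-42.6)
E
```

```text
t: 14.15
ee_pos: [492.1, -285.2, 211.4]
orientation: [2.876, 1.26, 0.009]
ft_force: [0.1, -0.1, -0.8]
width: 9.7
grasp_force: 30.0
0 [577.4 154.2]
20 [603.2 137.8]
40 [633.  131.1]
50 [648.3 131.7]
60 [663.3 135. ]
70 [677.5 140.9]
90 [701.8 159.4]
pos [ 491.4 -285.5  210.9] yaw -42.7 F [-0.7 -1.4 -0.9] w 9.9 g 30.0 t 14.2 q [-0.55  0.35  1.77  0.01  1.02  0.19]
shift [ 385.6 -262.6    7.5] turn -0.002
```

View pics/z5.png

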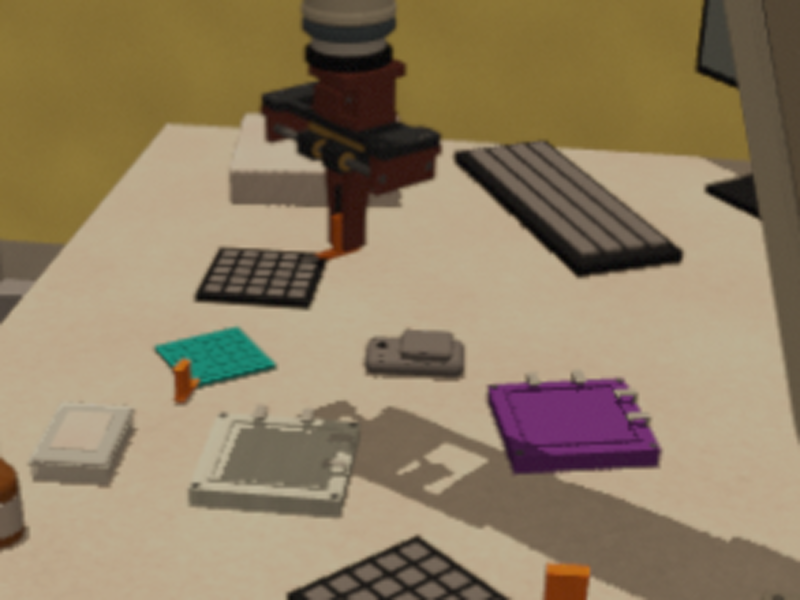

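The tray is free, level and held at (270,275) in the crop, and the carrier is empty. I'll carry it over.

```bash
python3 -m creep '[{"translation":[15,-9,0],"angular":[0,0,0],"jaw":0},{"translation":[45,-28,0],"angular":[0,0,0],"jaw":0},{"translation":[87,-54,0],"angular":[0,0,0],"jaw":0},{"translation":[130,-80,0],"angular":[0,0,0],"jaw":0},{"translation":[174,-107,0],"angular":[0,0,0],"jaw":0},{"translation":[217,-134,0],"angular":[0,0,0],"jaw":0},{"translation":[260,-160,0],"angular":[0,0,0],"jaw":0},{"translation":[300,-185,0],"angular":[0,0,0],"jaw":0}]'
python3 -c "
from h import *
go([577.4,154.2,163],-42.6)"
```

```text
t: 15.2
ee_pos: [558.5, 64.4, 209.6]
orientation: [-2.876, -1.263, -0.002]
ft_force: [0.4, -0.2, -1.3]
width: 9.6
grasp_force: 30.0
pos [558.5  64.4 209.6] yaw -42.6 F [ 0.4 -0.2 -1.3] w 9.6 g 30.0 t 15.2 q [0.09 0.35 1.78 0.   1.01 0.84]
shift [ 78.9 -46.9  46.7] turn 0.0
```

```bash
python3 -m creep '[{"translation":[25,-15,4],"angular":[0,0,0],"jaw":0},{"translation":[45,-28,10],"angular":[0,0,0],"jaw":0},{"translation":[62,-37,18],"angular":[0,0,0],"jaw":0},{"translation":[72,-43,26],"angular":[0,0,0],"jaw":0},{"translation":[76,-45,34],"angular":[0,0,0],"jaw":0},{"translation":[76,-45,41],"angular":[0,0,0],"jaw":0},{"translation":[76,-45,45],"angular":[0,0,0],"jaw":0},{"translation":[76,-45,45],"angular":[0,0,0],"jaw":0}]'
python3 - <<'E'
from h import *
im=save("top","t6");im2=save("side","s6")
a=cv2.resize(im[130:270,150:290],(400,400));b=cv2.resize(im2[215:385,150:320],(400,400))
cv2.imwrite("pics/z6.png",np.hstack([a,b])[:,:,::-1])
go([577.4,154.2,163],-42.6)
# expected tray corners (top face z=164) in crop pixels
o=ctrl.get_obs()["ee_pos"];th=np.radians(2.4);C=np.array([*(o[:2]+88*np.array([np.cos(np.radians(47.4)),np.sin(np.radians(47.4))])),o[2]+18.7-26+8])
print("tray centre",C)
for sx,sy in((-50,-50),(50,-50),(50,50),(-50,50)):
    p=C+[sx*np.cos(th)-sy*np.sin(th),sx*np.sin(th)+sy*np.cos(th),0]
    print(((proj("top",p)-[150,130])*400/140).round(),((proj("side",p)-[150,215])*400/170+[400,0]).round())
E
```

```text
t: 16.2
ee_pos: [577.3, 147.0, 164.3]
orientation: [-2.877, -1.259, -0.002]
ft_force: [0.2, -0.1, -0.9]
width: 9.9
grasp_force: 30.0
pos [577.6 147.3 164.8] yaw -42.7 F [ 0.6 -0.2 -0.8] w 9.8 g 30.0 t 16.3 q [0.23 0.45 1.74 0.   0.95 0.97]
shift [ 4.9 -4.9  1.8] turn -0.002
tray centre [637.20745304 212.03943921 165.49384126]
[216. 214.] [641. 116.]
[212.  94.] [523. 105.]
[ 91. 100.] [477. 179.]
[ 94. 220.] [603. 193.]
```

View pics/z6.png

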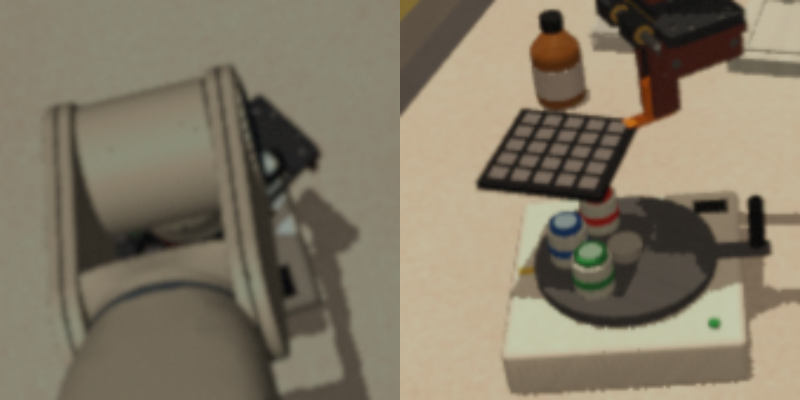

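The side view shows the tray level, with corners within a few mm of the prediction, and blue at the mark. One small shift, then settle and hand in.

```bash
python3 -m creep '[{"translation":[1,-1,0],"angular":[0,0,0],"jaw":0},{"translation":[3,-3,0],"angular":[0,0,0],"jaw":0},{"translation":[4,-4,0],"angular":[0,0,0],"jaw":0},{"translation":[5,-5,0],"angular":[0,0,0],"jaw":0},{"translation":[5,-5,0],"angular":[0,0,0],"jaw":0},{"translation":[5,-5,0],"angular":[0,0,0],"jaw":0},{"translation":[5,-5,0],"angular":[0,0,0],"jaw":0},{"translation":[5,-5,0],"angular":[0,0,0],"jaw":0}]'
python3 -m creep '[{"translation":[0,0,0],"angular":[0,0,0],"jaw":0},{"translation":[0,0,0],"angular":[0,0,0],"jaw":0},{"translation":[0,0,0],"angular":[0,0,0],"jaw":0},{"translation":[0,0,0],"angular":[0,0,0],"jaw":0},{"translation":[0,0,0],"angular":[0,0,0],"jaw":0},{"translation":[0,0,0],"angular":[0,0,0],"jaw":0},{"translation":[0,0,0],"angular":[0,0,0],"jaw":0},{"translation":[0,0,0],"angular":[0,0,0],"jaw":0}]'
python3 -c "
from h import *
go([577.4,154.2,163],-42.6)
print(ctrl.close_job())"
```

```text
t: 17.3
ee_pos: [577.2, 154.7, 164.6]
orientation: [-2.877, -1.26, -0.003]
ft_force: [-0.8, -0.1, 0.8]
width: 9.7
grasp_force: 30.0
t: 18.3
ee_pos: [577.2, 154.7, 164.6]
orientation: [-2.877, -1.26, -0.003]
ft_force: [0.0, -0.4, -1.4]
width: 9.9
grasp_force: 30.0
pos [577.2 154.7 164.6] yaw -42.7 F [ 0.  -0.4 -1.4] w 9.9 g 30.0 t 18.3 q [0.24 0.45 1.74 0.   0.95 0.99]
shift [-0.3  0.5  1.6] turn -0.001
the job is handed in; nothing more can be done
None
```

I handed the job in at 18.3 s: the turret is at the blue click, the tray was peeled tab corner first, and it is held level and still about 6 cm over the blue lens; no verdict came back.

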